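Change over the dies of a bead press

ROBOT

A 7-joint arm with a two-finger parallel gripper is mounted at the origin on the work surface; the furniture and walls round the work are solid. World frame = base frame: x ahead of the robot, y to its left, z up, the work surface at z = 0. Lengths are in m, angles in degrees, forces in N, time in s.
With the tool pointing down it reaches from about 0.4 to 0.875 m from the base axis. Payload 6.5 kg.
Tool frame: the origin (TCP) lies midway between the tips of the shut fingers; the grasp point (between the pads) lies 19 mm behind it; z points along the fingers, y is the line along which they close (so a half turn about z gives the same grasp; the last joint's range is limited). The gripper opens to 88 mm and grips with 3 to 60 N. Pads are 18 mm wide; open, the fingers measure 123 mm over their backs; the gripper's body (75 mm by 187 mm) begins 45 mm behind the grasp point.
Start: joints at [-78.793, 30.733, -0.252, 88.115, 0.149, 61.152, -4.079], TCP at [0.168, 0.628, 0.239] pointing down, gripper open.
Joint ranges: [-154.64, 154.64], [-21.42, 123.67], [-72.66, 72.17], [13.99, 137.28], [-74.86, 254.86], [10.95, 109.41], [-158.01, 158.01]. Speed limits (degrees/s): [136.94, 136.94, 180, 180, 180, 180, 180].

INTERFACE

Orientations are given as [roll, pitch, yaw] about the fixed x, y, z axes, in that order (R = Rz(yaw) Ry(pitch) Rx(roll)).
In Python, from station import robot, viewer gives the robot as it stands. The module is installed in compiled form; this text tells all that it offers. Calls block until the motion is done:
- robot.reach(position, orientation): joint-space move of the TCP to a pose.
- robot.movel(position, rot=None, feed=0.15, until_force=None): straight line of the TCP; rot=None keeps the orientation; feed is the mean speed in m/s. With until_force (N) it stops when the force on the tool has changed by that much, and returns True; else False.
- robot.movej(angles): joint-space move.
- robot.command_gripper(opening, f_grip=None): opening from 0.0 (shut) to 1.0 (fully open); f_grip is the grip in N (None keeps the last); returns when the fingers have stopped.
- robot.sleep(seconds).
- robot.ik(position, orientation): joint angles nearest the present ones, or None.
- viewer.read_camera(name): name is "scene" or "side" or "wrist"; returns a dict with "image" (400x640x3 uint8, red, green, blue), "K" (3x3 intrinsics, pixels), "dist" ([k1, k2, p1, p2, k3] as OpenCV has them; the pictures are not rectified), "extrinsics" (4x4, takes a point from world to camera coordinates). Camera axes: x right, y up, looking along -z (the intrinsics and any distortion apply to the point x, -y, -z); pixel columns grow to the right and rows downward; lengths in m; the calibration is good to about 2 mm. A picture is of the moment at which its call begins. There is no depth.
A pose or a line that the arm cannot do raises robot.PlanningError and nothing moves.
- robot.hand_in(): hands the job in; it is judged then, once.
Readings, each from a call of its own:
- robot.read_clock(): time.
- robot.read_joint_positions(): joint angles.
- robot.read_qvel(): joint speeds.
- robot.read_joint_efforts(): joint torques, N m.
- robot.read_ee_pos(): TCP position.
- robot.read_orientation(): TCP orientation.
- robot.read_contact_force(): force on the tool from outside, world axes, zero at the start.
- robot.read_torque(): the same for the moment, N m.
- robot.read_grip_width(): opening from 0.0 (shut) to 1.0 (fully open).
- robot.read_gripper_force(): force on a finger pad.
Only numpy, scipy, OpenCV 4.12 (cv2) and the standard library are available. Lean on these libraries where they do the work, as an engineer would, in place of code of your own. Each camera call takes 0.05 s, during which the arm holds its last target. There are 200 camera calls.

TASK

Change over the dies in the bead press: the brass pair that is in the press goes into the two pockets of the green die tray, one die flat in each pocket (either way, wooden grip up), and the black graphite pair from the tray goes into the press, the lower die down on the seat between the guide posts and the upper die closed on top of it. The bare kiln-shelf tile is free for putting dies down on the way. Leave the two frit jars standing where they are.

Things in the scene. Friction and masses are not known exactly. Their poses are not given: they have to be found in the camera images.
- press: Bead press, fixed: blue base 150 x 110 mm, seat 14 mm above bench. Origin: base centre at bench height. Steel guide posts, 10 mm thick, on its x axis at +-45.5 mm, tops 64 mm above bench, last 14 mm tapered to 3 mm. Dies lie along its x, posts in their end notches (2.5 mm play, either way round): lower die on the seat, upper die on it, underside 40 mm above bench.
- tray: Die tray, fixed: green painted board 136 mm (its x) by 178 (its y), 14 high. Origin: centre of underside, at bench height. Two pockets centred at y = +46 and -46 mm, each 112 mm along x, 66 along y, floor 8 mm above bench, 6 below the rim. Either pocket takes any one die, lying along the tray's x.
- tile: Kiln-shelf tile, fixed: bare cream-coloured flat slab 130 mm (its x) by 176 (its y), top 10 mm above bench; has room for two dies side by side. Origin: centre of its underside, at bench height.
- brass_lower: Lower brass die: yellow metal block, 100 mm long (its x), 54 wide (its y), 26 thick, no handle; grip across the 54. An open guide notch, 15 mm wide, 12 deep, runs down each end. Origin: centre of underside, z up. Two round cavities on top. Starts on the press's seat, under the upper brass die. About 0.5 kg.
- brass_upper: Upper brass die: yellow metal block, 100 mm long (its x), 40 wide (its y), 20 thick, with a wooden bar grip on top: 60 mm along x, 18 along y, from 20 to 52 mm above the underside; grip across the 18. End notches 15 mm wide, 12 deep. Origin: centre of underside, z up. Starts in the press, on the lower brass die. About 0.45 kg.
- graphite_lower: Lower graphite die: black block, 100 mm long (its x), 54 wide (its y), 26 thick, no handle; grip across the 54. An open guide notch, 15 mm wide, 12 deep, runs down each end. Origin: centre of underside, z up. Three narrow rectangular cavities on top. Starts in one pocket of the tray. About 0.17 kg.
- graphite_upper: Upper graphite die: black block, 100 mm long (its x), 40 wide (its y), 20 thick, with a wooden bar grip on top: 60 mm along x, 18 along y, from 20 to 52 mm above the underside; grip across the 18. End notches 15 mm wide, 12 deep. Origin: centre of underside, z up. Starts in the other pocket of the tray. About 0.18 kg.
- coral_jar: Small glass jar of pink frit with a black cap, 46 mm across, 71 mm high, loose bystander behind the work. Origin: centre of its underside.
- ivory_jar: Glass jar of cream-white frit with a grey cap, 50 mm across, 80 mm high, loose bystander behind the work. Origin: centre of its underside.

How it is judged:
By the outcome, as a careful person would: the job done as asked, in the order asked, and still so for the second after the job is handed in, with the robot touching nothing.
It also fails if it takes over 125 s, if anything falls off the work surface, if the arm or the gripper's body presses on something with over 40 N, if the wrist force passes 120 N, or if a joint passes its speed limit or range.

## Working session

There is one attempt and no reset: what is moved stays moved. The work goes in short steps, each a Python script; the robot and the scene stay as the last script left them, time stands still between calls to the robot, and variables do not carry over. Pictures are saved under pics/ and viewed, at most 14 in all, crops included, and the job is handed in when it is done.

```bash
mkdir -p pics; ls
python3 - <<'E'
from station import robot, viewer
import cv2,numpy as np,pickle
d={}
for n in ["scene","side","wrist"]:
    c=viewer.read_camera(n); d[n]=c
    cv2.imwrite(f"pics/{n}0.png",c["image"][:,:,::-1])
    E=np.array(c["extrinsics"]); print(n,-E[:3,:3].T@E[:3,3],np.array(c["K"]).tolist(),c["dist"])
pickle.dump(d,open("d0.pkl","wb"))
print(robot.read_clock())
E
```

```text
pics
scene [0.29342088 1.00011339 0.68854902] [[515.5665289806122, 0.0, 327.19142726132], [0.0, 515.5665289806122, 202.29242858509215], [0.0, 0.0, 1.0]] [-0.08105506  0.          0.          0.          0.        ]
side [-0.03036219 -0.31340227  1.0072017 ] [[484.6414493024476, 0.0, 313.92493620682114], [0.0, 484.6414493024476, 203.2141053490452], [0.0, 0.0, 1.0]] [-0.09369956  0.          0.          0.          0.        ]
wrist [0.09265321 0.64740019 0.38340223] [[345.4906817234504, 0.0, 322.2783969243843], [0.0, 345.4906817234504, 199.31235686775133], [0.0, 0.0, 1.0]] [-0.02175001  0.          0.          0.          0.        ]
0.15
```

View pics/scene0.png

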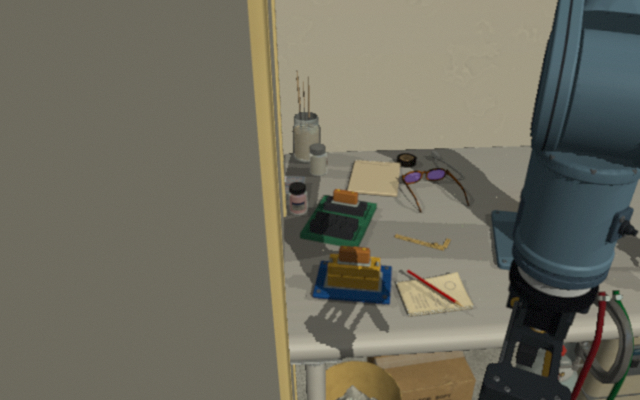

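View pics/side0.png

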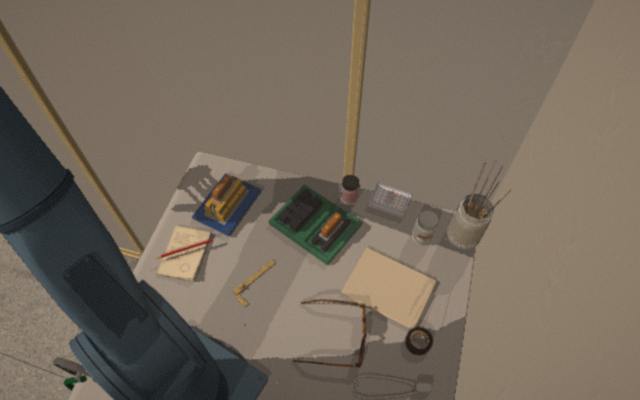

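Side view shows the press at (228,204), the tray (316,224), the tile (390,287), coral jar (349,190) and ivory jar (426,225). Next: measure from this view, then refine with the wrist camera.

```bash
cat > h.py <<'E'
import cv2, numpy as np
def ray(c,uv):
    uv=np.array(uv,float).reshape(-1,1,2)
    p=cv2.undistortPoints(uv,np.array(c["K"]),np.array(c["dist"])).reshape(-1,2)
    E=np.array(c["extrinsics"]); d=np.c_[p[:,0],-p[:,1],-np.ones(len(p))]@E[:3,:3]
    return -E[:3,:3].T@E[:3,3], d
def cast(c,uv,z):
    o,d=ray(c,uv); return o+d*((z-o[2])/d[:,2])[:,None]
def proj(c,P):
    E=np.array(c["extrinsics"]); q=np.atleast_2d(P)@E[:3,:3].T+E[:3,3]
    q=q*[1,-1,-1]; return cv2.projectPoints(q.reshape(-1,1,3),np.zeros(3),np.zeros(3),np.array(c["K"]),np.array(c["dist"]))[0].reshape(-1,2)
def hsv(c): return cv2.cvtColor(c["image"],cv2.COLOR_RGB2HSV)
def blob(c,lo,hi,roi=None,k=3):
    m=cv2.inRange(hsv(c),np.array(lo),np.array(hi))
    if roi is not None:
        r=np.zeros_like(m); x0,y0,x1,y1=roi; r[y0:y1,x0:x1]=1; m=m*r
    m=cv2.morphologyEx(m,cv2.MORPH_CLOSE,np.ones((k,k)))
    cs,_=cv2.findContours(m,cv2.RETR_EXTERNAL,cv2.CHAIN_APPROX_NONE)
    return max(cs,key=cv2.contourArea)
def rect(c,cnt,z):
    P=cast(c,cnt.reshape(-1,2),z)[:,:2]
    (x,y),(w,h),a=cv2.minAreaRect((P*1000).astype(np.float32))
    if w<h: w,h,a=h,w,a+90
    return x/1000,y/1000,w,h,a   # a: direction of the long side
E
python3 - <<'E'
import pickle; from h import *
d=pickle.load(open("d0.pkl","rb")); c=d["side"]; H=hsv(c)
for n,(u,v) in dict(press=(240,222),tray=(285,234),tile=(390,287),note=(180,265),cap=(349,182),pink=(348,195)).items(): print(n,H[v,u],cast(c,[(u,v)],0.01))
for n,lo,hi,roi,z in [("press",(100,120,30),(125,255,255),(180,160,275,245),.014),("tray",(60,80,20),(95,255,255),(255,170,375,275),.014),("tile",(8,30,110),(30,140,255),(335,240,445,335),.01)]:
    k=blob(c,lo,hi,roi,9); print(n,cv2.contourArea(k),rect(c,k,z))
print("coral, ivory, box, pot",cast(c,[(349,180)],.071),cast(c,[(428,216)],.08),cast(c,[(390,195)],.03),cast(c,[(465,240)],0.))
print("posts on bench",cast(c,[(349,180),(362,0),(140,255),(0,30),(200,155),(475,210)],0))
c=d["scene"]; print("scene pole",cast(c,[(288,340),(275,100)],0))
from station import robot
print(robot.read_orientation())
E
```

```text
press [11 45 90] [[0.37511713 0.15253868 0.01      ]]
tray [57 62 78] [[0.4033383  0.04202174 0.01      ]]
tile [ 17  85 182] [[ 0.41039436 -0.22997778  0.01      ]]
note [ 18  83 194] [[0.21099788 0.20379433 0.01      ]]
cap [17 70 51] [[ 0.61150138 -0.01434351  0.01      ]]
pink [  7  83 107] [[ 0.57584219 -0.03132512  0.01      ]]
press 179.0 (0.33508743286132814, 0.19091827392578126, 84.01143646240234, 31.860986709594727, 115.84074401855469)
tray 1065.0 (0.4644509887695312, -0.0013823471069335938, 175.01893615722656, 135.75450134277344, 83.68215942382812)
tile 9254.5 (0.41789846801757813, -0.2312834930419922, 255.51097106933594, 224.25782775878906, 120.77034378051758)
coral, ivory, box, pot [[ 0.57730872 -0.02982158  0.071     ]] [[ 0.57621554 -0.2326839   0.08      ]] [[ 0.61608618 -0.12437794  0.03      ]] [[ 0.61286187 -0.32907599  0.        ]]
posts on bench [[ 0.62339349 -0.00831529  0.        ]
 [ 1.31734218  0.3236457   0.        ]
 [ 0.18347081  0.30736798  0.        ]
 [ 0.56825031  1.35109733  0.        ]
 [ 0.49175125  0.37163798  0.        ]
 [ 0.7044591  -0.31904468  0.        ]]
scene pole [[ 0.48797579  0.38492093  0.        ]
 [ 0.83744774 -0.74817106  0.        ]]
[-1.79924186e+02  6.81353152e-03  1.64999477e+02]
```

View pics/wrist0.png

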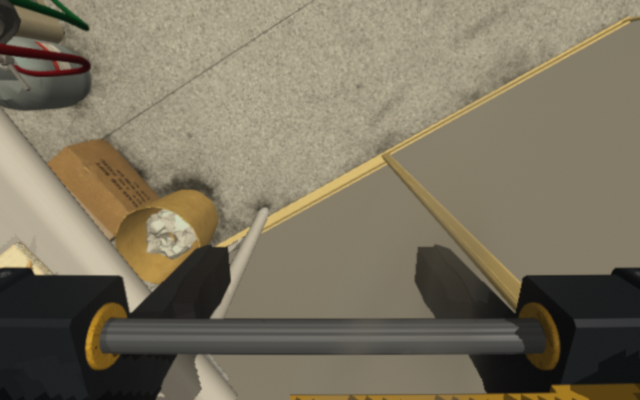

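Wrist view shows floor, bin, and a grey panel with yellow rails: one edge (230,240)-(640,15), another (385,155)-(520,300). I have to place this panel before swinging the arm.

Run:
```python
import pickle,itertools; from h import *
d=pickle.load(open("d0.pkl","rb"))
L={"sc":("scene",(255,20),(288,340)),"sdpole":("side",(362,5),(350,170)),"sdleft":("side",(5,30),(135,250)),"wr1":("wrist",(240,240),(630,18)),"wr2":("wrist",(388,158),(515,295)),"wrtab":("wrist",(205,300),(262,212))}
def pl(k):
    n,a,b=L[k]; o,r=ray(d[n],[a,b]); m=np.cross(r[0],r[1]); return o,r,m/np.linalg.norm(m)
for a,b in itertools.combinations(L,2):
    if L[a][0]==L[b][0]: continue
    o,r,_=pl(a); o2,_,m=pl(b)
    pts=[o+q*((o2-o)@m/(q@m)) for q in r]; pos=[((o2-o)@m/(q@m))>0 for q in r]
    print(a,b,np.round(pts,2).tolist(),pos)
for n,q in [("scene",(288,340)),("side",(200,155)),("side",(330,172)),("side",(455,205)),("side",(150,250)),("wrist",(205,300)),("wrist",(262,212))]: print(n,q,cast(d[n],[q],0).round(3))
w=d["wrist"]; print(proj(w,[[.614,-.013,0],[.45,.4,0],[.5,.4,0],[.168,.628,0],[.168,.628,.239]]).round())
print("scene press etc",proj(d["scene"],[[.335,.19,.014],[.46,0,.014],[.577,-.03,.071]]).round())
```

```text
sc sdpole [[0.64, 0.0, 0.46], [0.61, -0.02, -0.45]] [np.True_, np.True_]
sc sdleft [[0.38, 0.76, 0.63], [0.37, 0.76, 0.42]] [np.True_, np.True_]
sc wr1 [[-123.98, 363.13, 83.29], [0.75, -0.45, -0.94]] [np.False_, np.True_]
sc wr2 [[0.36, 0.8, 0.64], [0.36, 0.8, 0.46]] [np.True_, np.True_]
sc wrtab [[0.62, 0.04, 0.47], [0.56, 0.16, -0.25]] [np.True_, np.True_]
sdpole wr1 [[0.22, -0.2, 0.82], [0.28, -0.17, 0.55]] [np.True_, np.True_]
sdpole wr2 [[-9.4, -4.73, 8.15], [-8.69, -4.35, 13.78]] [np.False_, np.False_]
sdpole wrtab [[0.65, 0.01, 0.49], [0.67, 0.01, -0.03]] [np.True_, np.True_]
sdleft wr1 [[0.14, 0.15, 0.72], [0.35, 0.8, -0.75]] [np.True_, np.True_]
sdleft wr2 [[0.39, 0.81, 0.32], [0.35, 0.79, -0.73]] [np.True_, np.True_]
sdleft wrtab [[0.25, 0.46, 0.54], [0.25, 0.51, -0.29]] [np.True_, np.True_]
scene (288, 340) [[0.488 0.385 0.   ]]
side (200, 155) [[0.492 0.372 0.   ]]
side (330, 172) [[0.62  0.046 0.   ]]
side (455, 205) [[ 0.692 -0.271  0.   ]]
side (150, 250) [[0.206 0.296 0.   ]]
wrist (205, 300) [[0.303 0.434 0.   ]]
wrist (262, 212) [[0.207 0.542 0.   ]]
[[ 29. 507.]
 [220. 391.]
 [232. 416.]
 [324. 162.]
 [325. 265.]]
scene press etc [[386. 275.]
 [341. 217.]
 [295. 185.]]
```

Run:
```python
import pickle; from h import *
d=pickle.load(open("d0.pkl","rb"))
print(cast(d["wrist"],[(240,240),(388,158),(630,18)],-.75).round(3))
print(cast(d["side"],[(5,30),(135,250),(362,5),(350,170)],-.75).round(3))
from station import robot
for az in (75,50,25,0): print(az,robot.ik([.55*np.cos(np.radians(az)),.55*np.sin(np.radians(az)),.30],[180,0,165]))
```

```text
[[ 0.511  0.228 -0.75 ]
 [ 0.357  0.8   -0.75 ]
 [ 0.126  1.595 -0.75 ]]
[[ 1.029  2.559 -0.75 ]
 [ 0.349  0.803 -0.75 ]
 [ 2.276  0.774 -0.75 ]
 [ 1.161  0.242 -0.75 ]]
75 [-79.11496325  17.36383955  -0.71394174  99.53031636   0.23889841
  63.10731198  -4.90443223]
50 [-57.30240816  17.2899281    3.25849299  99.72111966  -1.08620539
  63.01940628  21.30198565]
25 [-39.82722299  17.38317584  12.66916733 100.16551912  -4.22060819
  62.9130277   49.20536327]
0 [-29.59675977  18.88576356  31.6463402  100.98760008 -10.96799461
  63.20264437  80.64482125]
```

The grey panel is a wall along the bench's back edge, at about 0.95x+0.3y ≈ 0.57–0.59. I'll swing round at a small radius with the gripper body parallel to it.

Run:
```python
from station import robot, viewer
import cv2,pickle,numpy as np
for p,yaw in [([.12,.44,.38],165),([.29,.31,.40],165),([.405,.13,.40],165),([.46,.03,.40],165)]:
    try: robot.reach(p,[180,0,yaw]); print(robot.read_joint_positions(),robot.read_contact_force(),robot.read_clock())
    except Exception as e: print(p,repr(e)); break
c=viewer.read_camera("wrist"); pickle.dump(c,open("w1.pkl","wb")); cv2.imwrite("pics/w1.png",c["image"][:,:,::-1])
```

```text
[-7.94350352e+01  3.72224828e+00 -1.02017512e+00  1.05141380e+02
  7.10782387e-02  7.11451020e+01 -5.46983164e+00] [ 0.53755851  0.25497546 -1.34184296] 1.1
[-64.6492126   -1.19212895  11.33307813 107.46931457   0.23036001
  73.75776577  21.71210982] [-0.32459989  0.98630229 -0.84465063] 1.9667
[-51.46172589  -2.12962877  26.82295441 108.0837006    0.97767034
  73.83596485  50.25200037] [-0.23636206 -0.31960065  0.22368775] 2.825
[-43.82013116   2.48573234  36.12226786 104.28794883  -1.53702091
  73.74455061  67.81109451] [-0.13340509  1.08850592 -0.38721749] 3.3583
```

View pics/w1.png

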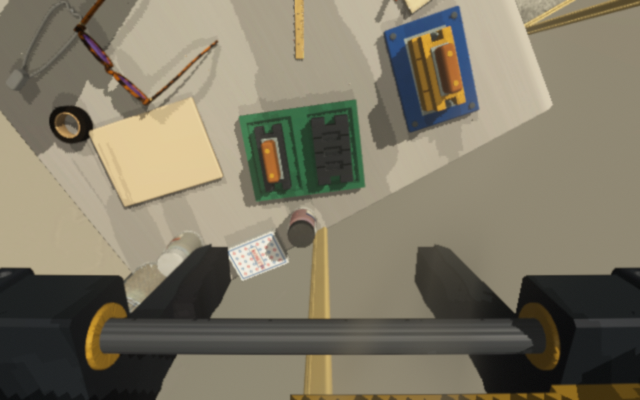

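Wrist view: press centre ~(432,68), tray ~(302,150) with the graphite upper (grip at (270,160)) in the left pocket and lower in the right (332,150), tile ~(157,152). All clear of the fingers; now measuring.

```bash
cat > meas.py <<'E'
from h import *
def quad(c,lo,hi,roi,z,k=9):
    cnt=cv2.convexHull(blob(c,lo,hi,roi,k)); return rect(c,cnt,z)
def report(c):
    for n,lo,hi,roi,z in [("press",(100,110,40),(122,255,255),(370,0,500,145),.014),("tray",(60,80,30),(90,255,255),(220,90,380,210),.014),
      ("tile",(10,50,170),(28,130,255),(85,90,230,215),.010),("gripG",(3,140,90),(16,255,255),(255,130,290,190),.060),("gripB",(3,140,90),(13,255,255),(425,30,470,105),.092),("brass",(14,120,60),(28,255,255),(395,20,480,125),.060)]:
        r=quad(c,lo,hi,roi,z); print(n,np.round(r,4))
    for n,roi,z in [("gL",(309,110,356,190),.034),("gU",(246,118,292,200),.028)]:
        r=quad(c,(0,0,0),(180,255,62),roi,z,5); print(n,np.round(r,4))
E
python3 - <<'E'
import pickle; from meas import *
c=pickle.load(open("w1.pkl","rb")); H=hsv(c)
for q in [(395,70),(245,150),(157,152),(270,160),(450,70),(420,70),(332,140),(255,140),(284,140)]: print(q,H[q[1],q[0]],end=";")
print(); report(c)
cv2.imwrite("pics/w1z.png",cv2.resize(c["image"][0:215,220:500,::-1],None,fx=2.8,fy=2.8,interpolation=cv2.INTER_CUBIC))
E
```

```text
(395, 70) [108 129  75];(245, 150) [ 56  69 119];(157, 152) [ 20  81 226];(270, 160) [ 14 184 175];(450, 70) [ 13 178 173];(420, 70) [ 19 181 135];(332, 140) [30 20 50];(255, 140) [62 68 75];(284, 140) [65 89 80];
press [  0.3997   0.2123 145.9945 106.4675   3.3688]
tray [ 4.659000e-01 -1.200000e-03  1.758183e+02  1.350043e+02  8.291000e+01]
tile [  0.4153  -0.2233 178.7477 145.4594  92.2378]
gripG [ 4.59600e-01 -4.55000e-02  5.97371e+01  1.93269e+01  1.72619e+02]
gripB [ 0.3995  0.2122 56.0487 15.7842  3.3557]
brass [ 0.4008  0.2039 99.7852 57.6606  2.8119]
gL [4.695000e-01 4.160000e-02 1.109402e+02 7.013470e+01 1.730323e+02]
gU [ 4.593000e-01 -4.680000e-02  1.115525e+02  4.151000e+01  1.724718e+02]
```

View pics/w1z.png

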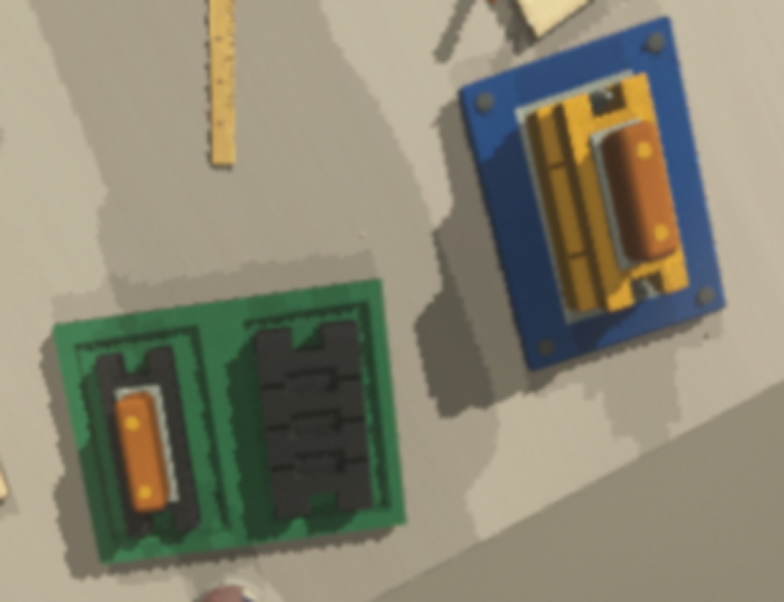

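Zoom shows the press, brass stack and both graphite dies clearly; press centre (0.400,0.212) at 3.4°, grip agrees, tray fits its nominal size and the pocket positions match the graphite dies. Tile mask came out too large; I'll refine it by its polygon, then start with graphite upper → tile.

```bash
cat > ops.py <<'E'
from station import robot, viewer
from meas import *
import pickle
PRESS=(.3997,.2123,3.4); TRAY=(.4659,-.0012,-7.1)
ZT=.16
def off(o,dx,dy):
    a=np.radians(o[2]); return (o[0]+dx*np.cos(a)-dy*np.sin(a), o[1]+dx*np.sin(a)+dy*np.cos(a), o[2])
def rot(a): return [180,0,180+a]
def say(t): print(t,np.round(robot.read_ee_pos(),4),"F",np.round(robot.read_contact_force(),1),"grip mm",round(robot.read_grip_width()*88,1),"t",round(robot.read_clock(),1))
def over(o,z=ZT): robot.movel([o[0],o[1],z],rot(o[2]),feed=.25)
def pick(o,z,width_mm,open_mm,f):
    robot.command_gripper(open_mm/88)
    over(o); robot.movel([o[0],o[1],z+.03],feed=.2)
    hit=robot.movel([o[0],o[1],z],feed=.06,until_force=10); say(f"down hit={hit}")
    robot.command_gripper(0.0,f_grip=f); say("closed")
    w=robot.read_grip_width()*88
    assert abs(w-width_mm)<4, w
    robot.movel([o[0],o[1],z+.06],feed=.1)
    robot.movel([o[0],o[1],max(ZT,z+.06)],feed=.2); say("lifted")
def place(o,z,open_mm,zslow=.008,ftol=6):
    over(o); robot.movel([o[0],o[1],z+zslow],feed=.15)
    hit=robot.movel([o[0],o[1],z-.001],feed=.03,until_force=ftol); say(f"placed hit={hit}")
    return hit
def release(open_mm):
    robot.command_gripper(open_mm/88); p=robot.read_ee_pos(); say("open")
    robot.movel([p[0],p[1],p[2]+.05],feed=.12); robot.movel([p[0],p[1],max(ZT,p[2]+.05)],feed=.25)
def snap(n,cam="wrist"):
    c=viewer.read_camera(cam); pickle.dump(c,open(n+".pkl","wb")); cv2.imwrite(f"pics/{n}.png",c["image"][:,:,::-1]); return c
E
python3 - <<'E'
from ops import *
c=pickle.load(open("w1.pkl","rb"))
k=blob(c,(10,65,195),(28,130,255),(85,90,230,215),3); k=cv2.convexHull(k)
q=cv2.approxPolyDP(k,6,True).reshape(-1,2); P=cast(c,q,.01)[:,:2]
print(q.tolist(),P.round(3).tolist(),rect(c,k,.01))
print("sides",[round(1000*np.linalg.norm(P[i]-P[i-1])) for i in range(len(P))])
print("gL centre",cast(c,[(332.1,150)],.034), "pocket+",off(TRAY,0,.046),"pocket-",off(TRAY,0,-.046))
pick(off((.4596,-.0455,-7.2),0,0),.038,18,45,25)
E
```

```text
[[191, 97], [221, 176], [125, 204], [91, 132]] [[0.343, -0.141], [0.469, -0.139], [0.473, -0.308], [0.351, -0.31]] (0.4085077819824219, -0.22489747619628905, 174.48358154296875, 127.42923736572266, 91.78270137310028)
sides [170, 126, 170, 122]
gL centre [[0.4703172  0.04332004 0.034     ]] pocket+ (np.float64(0.4715856679300626), np.float64(0.044447269142732476), -7.1) pocket- (np.float64(0.46021433206993734), np.float64(-0.046847269142732476), -7.1)
down hit=False [ 0.4595 -0.0456  0.0378] F [-0.2 -0.7  0.7] grip mm 45.0 t 6.6
closed [ 0.4597 -0.0457  0.0381] F [-0.  -0.6  1.4] grip mm 17.5 t 7.1
lifted [ 0.4594 -0.0451  0.1594] F [ 0.  -0.1 -2.5] grip mm 17.7 t 8.3
```

```bash
echo 'TILE=(.409,-.2247,1.5)' >> ops.py
python3 - <<'E'
from ops import *
place(off(TILE,0,-.044),.040,45); release(45)
pick((.4705,.0438,-7.1),.0178,54,78,25)
place(off(TILE,0,.044),.0198,74); release(74)
robot.movel([.46,.03,.40],[180,0,165],feed=.3); snap("w2"); say("view")
E
```

```text
placed hit=True [ 0.4109 -0.2691  0.0398] F [0.1 1.  5.4] grip mm 17.6 t 10.6
open [ 0.4102 -0.2686  0.0393] F [-0.5 -0.1 -0.4] grip mm 44.8 t 11.2
down hit=False [0.4704 0.0437 0.0177] F [-0.7  0.  -0.1] grip mm 77.7 t 15.6
closed [0.4706 0.0439 0.018 ] F [-0.5  0.7  1.4] grip mm 53.9 t 16.1
lifted [0.4699 0.0441 0.1592] F [-0.1 -0.  -2.5] grip mm 54.0 t 17.4
placed hit=True [ 0.4086 -0.1808  0.0197] F [-1.1  0.3  3.7] grip mm 54.2 t 19.9
open [ 0.4078 -0.1805  0.0193] F [-0.6  0.6 -0.6] grip mm 74.1 t 20.4
view [0.4592 0.0288 0.3986] F [ 0.3 -0.4  1. ] grip mm 73.7 t 22.7
```

View pics/w2.png

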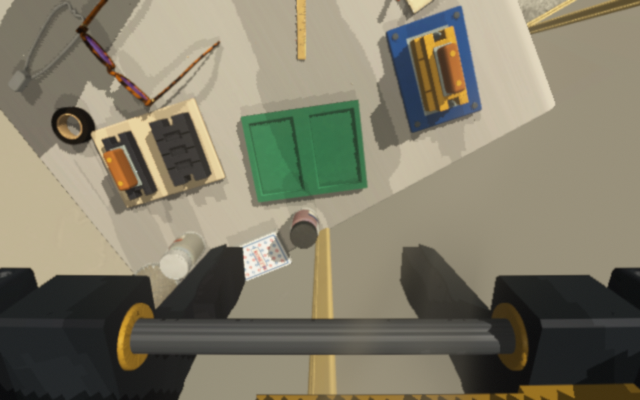

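Tray is empty, both graphite dies lie flat on the tile at (125,168) and (180,148). Now the brass pair.

Run:
```python
from ops import *
c=pickle.load(open("w2.pkl","rb")); H=hsv(c)
for n,lo,hi,roi,z,k in [("press",(100,110,40),(122,255,255),(370,0,500,145),.014,9),("tray",(60,80,30),(90,255,255),(220,90,380,210),.014,9),("gripG",(3,140,90),(16,255,255),(95,130,150,210),.062,3),("gripB",(3,140,90),(13,255,255),(425,30,470,105),.092,3),("gL",(0,0,0),(180,255,70),(145,100,222,195),.036,3)]:
    print(n,np.round(quad(c,lo,hi,roi,z,k),4))
print(off(TILE,0,-.044),off(TILE,0,.044))
pick(PRESS,.070,18,45,45)
place(off(TRAY,0,-.046),.038,45); release(45)
pick(PRESS,.0238,54,78,50)
place(off(TRAY,0,.046),.0178,72); release(72)
robot.movel([.46,.03,.40],[180,0,165],feed=.3); snap("w3"); say("view")
```

```text
press [  0.3998   0.2121 145.8762 106.3337   3.1358]
tray [ 4.658000e-01 -1.200000e-03  1.759317e+02  1.350570e+02  8.285250e+01]
gripG [ 0.4114 -0.2602 59.1084 30.5875  2.2948]
gripB [ 0.3997  0.2118 55.7947 16.5949  4.777 ]
gL [ 4.098000e-01 -1.763000e-01  9.576080e+01  6.017570e+01  1.799716e+02]
(np.float64(0.4101517857255464), np.float64(-0.26868492229892454), 1.5) (np.float64(0.40784821427445356), np.float64(-0.18071507770107548), 1.5)
down hit=False [0.3997 0.2122 0.0699] F [ 0.2 -0.1  0.4] grip mm 44.9 t 25.8
closed [0.3999 0.213  0.0702] F [0.4 2.6 1.2] grip mm 17.5 t 26.3
lifted [0.4    0.2126 0.1598] F [-0.6 -0.3 -4.4] grip mm 17.4 t 27.4
placed hit=True [ 0.4611 -0.0465  0.038 ] F [-0.2  0.6  5.5] grip mm 17.5 t 29.8
open [ 0.4598 -0.0465  0.0372] F [ 0.   0.4 -0.6] grip mm 45.4 t 30.4
down hit=False [0.3996 0.2122 0.0236] F [-0.3 -0.4 -0.3] grip mm 78.2 t 34.6
closed [0.3998 0.2126 0.024 ] F [-0.5  1.   2.5] grip mm 53.3 t 35.1
lifted [0.3991 0.2121 0.1592] F [-1.5  0.6 -5. ] grip mm 53.3 t 36.4
placed hit=True [0.4723 0.0447 0.018 ] F [-1.1  0.3  6.9] grip mm 53.0 t 38.6
open [0.4712 0.0446 0.0171] F [0.1 0.2 0.1] grip mm 72.1 t 39.1
view [0.459  0.0301 0.3979] F [-0.1 -0.4 -0.2] grip mm 72.0 t 41.2
```

View pics/w3.png

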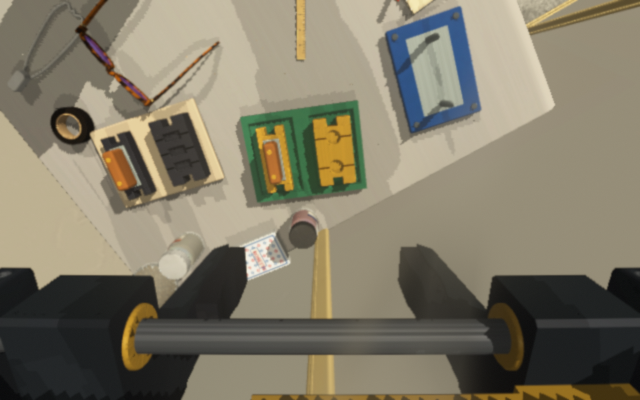

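Brass pair lies in the tray pockets and the press is empty, posts near (432,42) and (447,103). A closer look to check post line and graphite dies' x offset before the fit.

Run:
```python
from ops import *
c=pickle.load(open("w3.pkl","rb"))
a=c["image"][0:140,380:490,::-1]; b=c["image"][90:215,85:230,::-1]
z=lambda i: cv2.resize(i,None,fx=4,fy=4,interpolation=cv2.INTER_CUBIC)
a,b=z(a),z(b)[:, :]; h=max(a.shape[0],b.shape[0]); pad=lambda i: cv2.copyMakeBorder(i,0,h-i.shape[0],0,0,cv2.BORDER_CONSTANT)
im=np.hstack([pad(a),pad(b)])[:, :]; im=cv2.resize(im,None,fx=.78,fy=.78); print(im.shape); cv2.imwrite("pics/z3.png",im)
for s in (-1,1):
    p=off(PRESS,s*.0455,0); print("pred post top",proj(c,[[p[0],p[1],.064]]),"base",proj(c,[[p[0],p[1],.014]]))
print("gL mid ends pred",[proj(c,[list(off(off(TILE,0,.044),s*.05,0)[:2])+[.036]]).round(1).tolist() for s in(-1,1)])
```

```text
(437, 796, 3)
pred post top [[438.15923838  33.87382965]] base [[426.90596435  39.43236648]]
pred post top [[453.34051647 103.98553646]] base [[441.21850191 102.7487756 ]]
gL mid ends pred [[[162.9, 116.6]], [[189.9, 181.1]]]
```

View pics/z3.png

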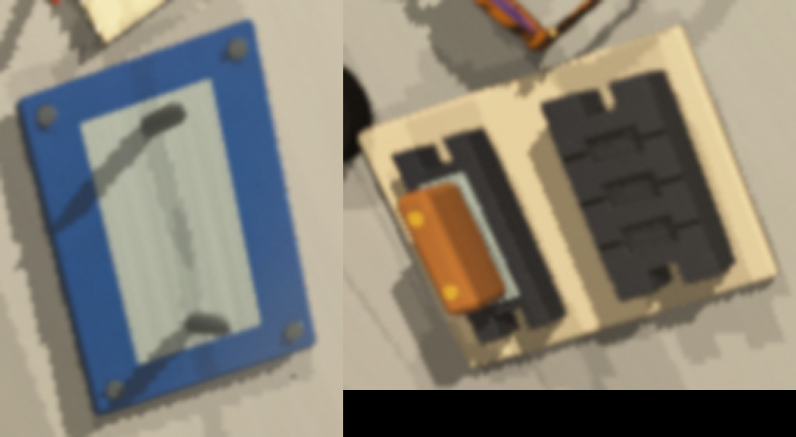

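Post tips at (439,36) and (453,105) in the full frame match the predictions to about 1 px; the graphite lower looks ~1 mm towards +x of its nominal. Now inserting it with force guard.

Run:
```python
from ops import *
pick(off(TILE,.0008,.044),.0198,54,74,25)
place(PRESS,.0238,74,zslow=.056,ftol=8)
z=robot.read_ee_pos()[2]
if z<.026: release(74); robot.movel([.46,.03,.40],[180,0,165],feed=.3); snap("w4"); say("seated")
else: print("STUCK",robot.read_torque())
```

```text
down hit=False [ 0.4085 -0.1808  0.0196] F [ 0.  -0.9  0.3] grip mm 74.3 t 44.2
closed [ 0.4088 -0.1807  0.02  ] F [-0.9 -0.2  2.7] grip mm 53.6 t 44.7
lifted [ 0.4083 -0.1802  0.1592] F [-0.5 -0.1 -1.9] grip mm 53.7 t 46.0
placed hit=True [0.3997 0.2123 0.024 ] F [-0.7 -0.5  7.5] grip mm 53.8 t 50.1
open [0.3991 0.2123 0.0234] F [ 0.3 -0.4  0.1] grip mm 73.8 t 50.6
seated [0.459  0.031  0.3985] F [ 0.  -0.   0.8] grip mm 73.8 t 52.9
```

Lower graphite went cleanly down to the seat height. Now the upper one.

Run:
```python
from ops import *
pick(off(TILE,.0008,-.044),.040,18,45,25)
place(PRESS,.070,45,zslow=.033,ftol=8)
z=robot.read_ee_pos()[2]
if z<.0725: release(45); robot.movel([.46,.03,.40],[180,0,165],feed=.3); snap("w5"); say("seated")
else: print("STUCK",robot.read_torque())
```

```text
down hit=False [ 0.4108 -0.2688  0.0399] F [-0.1 -0.2 -0. ] grip mm 44.7 t 56.4
closed [ 0.4111 -0.2688  0.0401] F [-0.7 -1.  -0.1] grip mm 17.9 t 56.9
lifted [ 0.4109 -0.2682  0.1594] F [ 0.  -0.1 -2.3] grip mm 18.0 t 58.1
placed hit=True [0.3995 0.212  0.07  ] F [-1.1  0.5  5. ] grip mm 17.6 t 61.8
open [0.3988 0.2117 0.0695] F [-0.3 -0.2 -0.2] grip mm 45.2 t 62.4
seated [0.459  0.0309 0.3986] F [-1.1 -0.5 -0.2] grip mm 44.9 t 64.5
```

Run:
```python
from ops import *
c=pickle.load(open("w5.pkl","rb"))
cv2.imwrite("pics/z5.png",cv2.resize(c["image"][0:250,130:510,::-1],None,fx=2.1,fy=2.1,interpolation=cv2.INTER_CUBIC))
```

```text
(no output)
```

View pics/z5.png

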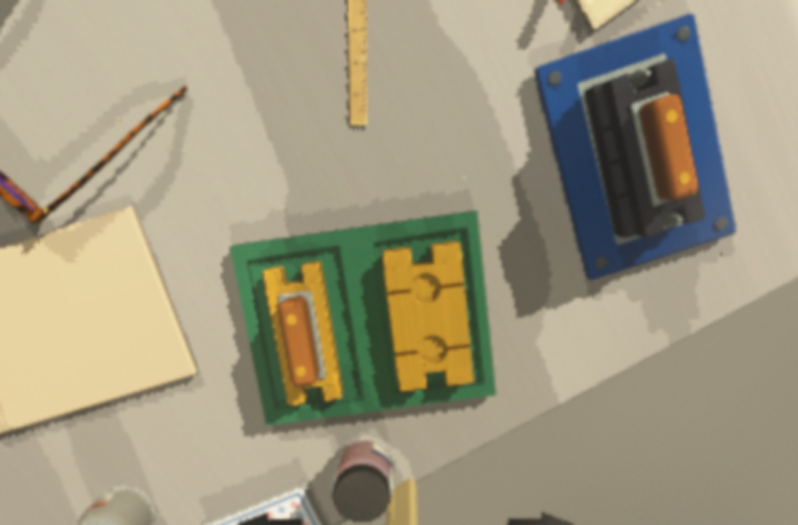

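The crop shows both brass dies flat in the tray pockets ((300,335) and (430,315)) and the graphite pair closed between the posts at (645,150). The tile is bare and the jars are still standing.

```bash
python3 -c "
from station import robot
print(robot.hand_in())"
```

```text
the job is handed in; nothing more can be done
None
```

The die changeover is done and handed in at about 65 s of the 125 s allowed: the brass pair is flat in the tray pockets, the graphite pair is seated and closed in the press, and the jars were left untouched.

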